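# Tip the mixing marbles into the saucer

### The arm

A 7-joint arm with a two-finger parallel gripper is mounted at the origin on the work surface. World frame = base frame: x ahead of the robot, y to its left, z up, the work surface at z = 0. Lengths are in m, angles in rad, forces in N, time in s.
With the tool pointing down it reaches from about 0.425 to 0.925 m from the base axis. Payload 6.8 kg.
Tool frame: the origin (TCP) lies midway between the tips of the shut fingers; the grasp point (between the pads) lies 19 mm behind it; z points along the fingers, y is the line along which they close (so a half turn about z gives the same grasp; the last joint's range is limited). The gripper opens to 85 mm and grips with 20 to 120 N. Pads are 22 mm wide; open, the fingers measure 114 mm over their backs; the gripper's body (76 mm by 85 mm) begins 54 mm behind the grasp point. The pads swing forward as they close: fully open they stand 13 mm farther back than shut.
Start: joints at [-1.363, 0.477, 0.022, 1.555, -0.011, 1.109, -0.083], TCP at [0.21, 0.642, 0.208] pointing down, gripper open.
Joint ranges: [-2.96, 2.96], [-0.34, 2.1], [-1.41, 1.46], [0.24, 2.44], [-1.37, 4.51], [0.17, 1.92], [-2.96, 2.96]. Speed limits (rad/s): [2.39, 2.39, 3.14, 3.14, 3.14, 3.14, 3.14].

### API

Orientations are given as a 3x3 rotation matrix whose columns are the frame's x, y, z axes.
In Python, from workcell import * gives the robot as it stands.
- The arm moves only by the shell command python3 -m pendant 'ROWS' [OPENING] [FORCE]. ROWS is JSON, a list of rows, each a list of 2 entries, a list of its own where there are three numbers: the shift along the tool's x, y, z normalised to -1 to 1, where 1 is 100 mm, then the turn about the tool's z normalised to -1 to 1, where 1 is 180 degrees. A call has 1 to 10 rows; each row is the pose to reach, as a shift and turn from the pose commanded when the call began, along the tool's axes at that moment, turning the shorter way round; what a row does not reach only later rows make up. A row lasts 1/10 s, in which the tool goes at most 50 mm and 8.59 degrees, less where a joint would pass 70% of its speed; a pose out of reach is approached as far as the arm can. A call with a number of a shift or a turn outside -1 to 1 is refused whole. A call with a gripper value outside its range is refused whole. OPENING is the opening, from -1 (shut) to 1 (fully open), set as the call begins (- or left out, the last holds). The fingers move at their own pace and stop on an object; FORCE is the grip in N (left out, the last holds). Time passes only in rows, so rows that repeat a pose let the fingers close. It gives the time, the measured TCP pose, the force, the opening and the grip force at its end, in the units of the state.
- read_state(): the state, without advancing time (a new reading comes with each control period).
- get_image(name): name is "scene" or "top" or "wrist"; returns the picture (480x640x3 uint8, red, green, blue); there is no depth.
- get_calibration(name): a dict with "mtx" (3x3 intrinsics, pixels), "rvec" (rotation vector, rad) and "tvec" (3), from world to camera coordinates, as OpenCV has them. Camera axes: x right, y down, z forward; pixel columns grow to the right and rows downward; lengths in m; the calibration is good to about 2 mm. A picture is of the moment at which its call begins: read the wrist's pose just before it. get_calibration takes no time and is no camera call; for the wrist camera it gives the pose at the moment of the call.
- hand_in(): hands the job in; it is judged then, once.
Trained networks look in the newest picture that a camera, given by its name, has taken for a name from the list of things; names that differ only in an ending like _2 or _b are one class to them, and where a whole thing is asked for, a point or a joint stands for the part that bears it (a point fixed in the world has none). Each returns a list of dicts, best first, with "conf" (0 to 1); they miss things now and then, are a little off and sometimes report something else, mostly with a low value. They report only what shows in the picture. A call takes as long as a camera call. They do not tell look-alikes from the thing itself.
- search_frame(camera, target): "xyz" ([x, y, z] in m, in world coordinates, good to about 4 mm: the middle of the surface that is visible of it).
- spot_point(camera, target): "xyz" ([x, y, z] in m, in world coordinates, good to about 4 mm: a listed point, or the origin of a listed thing).
The state is a dict: "time_s": time; "joint_pos": joint angles; "qd": joint speeds; "joint_torque": joint torques, N m; "position": TCP position; "ee_rot": TCP orientation; "ft_force": force on the tool from outside, world axes, zero at the start; "wrist_torque": the same for the moment, N m; "finger_gap": finger opening in m; "gripper_force": force on a finger pad.
Only numpy, scipy, OpenCV 4.12 (cv2) and the standard library are available. Lean on these libraries where they do the work, as an engineer would, in place of code of your own. Each camera call takes 0.05 s, during which the arm holds its last target. There are 200 camera calls.

### The job

Take the scoop by its handle and empty its six glass mixing marbles into the shallow saucer on top of the modelling stand: lower the scoop until its lip comes to rest gently on the saucer's rim with the marbles still aboard, then tip it slowly with the lip kept resting lightly on the rim, so that no marble drops from a height or gets away. Then set the empty scoop flat on the table and leave everything else where it stood.

Things in the scene. Friction and masses are not known exactly. Their poses are not given: they have to be found in the camera images.
- scoop: loose flat-bottomed steel scoop, 195 mm long, about 0.26 kg, holding the marbles. Origin: underside, below the middle of the pan (z = 0 when it lies flat on the table); x to the nose, z up. Sheet 3 mm thick. Pan floor flat from x = -55 to +8 mm, 80 mm wide; side walls 50 mm high at the closed back, 24 mm at the lip. Level, the marbles stay in; they roll out with the nose some 15 to 25 degrees down
- scoop_lip (a point): middle of the lip's edge, underside: 50 mm ahead of the scoop's origin and 6 mm up. Ahead of x = +8 mm the spout's floor rises straight to this lip and narrows to 72 mm, open in front
- scoop_grip (a point): point on the handle's axis to grip: 100 mm behind the scoop's origin and 40 mm up. The handle is a level bar, 22 mm wide (y) and 24 mm high, from 59 to 145 mm behind the origin
- stand: modelling stand, fixed: dark iron base 140 mm across, column, and round head 160 mm across with a shallow white porcelain saucer fixed at its centre. Origin: on the table on the column's axis, z up. Saucer 150 mm across its rim, 24 mm high, wall 4 mm, floor 5 mm thick. The column is clamped at a height that differs each time and is not reported: the rim is 104 to 144 mm above the table
- marble1: glass mixing marble 1 of six alike, 20 mm across, 10.5 g, lying in the scoop at the start. Origin: its centre
- marble2: glass mixing marble 2 of six alike, 20 mm across, 10.5 g, lying in the scoop at the start. Origin: its centre
- marble3: glass mixing marble 3 of six alike, 20 mm across, 10.5 g, lying in the scoop at the start. Origin: its centre
- marble4: glass mixing marble 4 of six alike, 20 mm across, 10.5 g, lying in the scoop at the start. Origin: its centre
- marble5: glass mixing marble 5 of six alike, 20 mm across, 10.5 g, lying in the scoop at the start. Origin: its centre
- marble6: glass mixing marble 6 of six alike, 20 mm across, 10.5 g, lying in the scoop at the start. Origin: its centre
- bowl: bystander: a deep porcelain bowl on the table, 120 mm across and 56 mm high; loose. Origin: middle of its underside
- squeeze_bottle: bystander: a red plastic squeeze bottle with a white nozzle, 62 mm across and 188 mm high, standing; loose. Origin: middle of its underside
- glass_jar: bystander: a closed glass jar, 76 mm across and 95 mm high, standing; loose. Origin: middle of its underside
- paint_tube: bystander: a white and blue paint tube lying flat, 128 mm long (along its x, from -67 to +61 mm), at most 44 mm wide, 24 mm high; loose. Origin: middle of its underside
- palette_knife: bystander: a palette knife with a wooden handle, 200 mm long, lying flat; loose. Origin: middle of its underside
- paint_brush: bystander: a flat paint brush, 190 mm long, lying flat; loose. Origin: middle of its underside
There are look-alikes about, which are no part of the job. There is more than one size of the stand; the job needs the smaller.

How it is judged:
On the way, in this order (a step that is already met when the one before it is completed fails the run):
1. the scoop's lip rests on the saucer's rim, reaching inside it, with all six marbles still in the scoop (contact force between scoop and stand above 0.3 N and horizontal distance between scoop_lip and stand below 0.074 m and x of marble1 in the frame of scoop between -0.056 and 0.052 m and z of marble1 in the frame of scoop between 0 and 0.055 m and x of marble2 in the frame of scoop between -0.056 and 0.052 m and z of marble2 in the frame of scoop between 0 and 0.055 m and x of marble3 in the frame of scoop between -0.056 and 0.052 m and z of marble3 in the frame of scoop between 0 and 0.055 m and x of marble4 in the frame of scoop between -0.056 and 0.052 m and z of marble4 in the frame of scoop between 0 and 0.055 m and x of marble5 in the frame of scoop between -0.056 and 0.052 m and z of marble5 in the frame of scoop between 0 and 0.055 m and x of marble6 in the frame of scoop between -0.056 and 0.052 m and z of marble6 in the frame of scoop between 0 and 0.055 m), for 0.2 s.
2. the scoop is tipped nose down by at least 17 degrees with its lip still resting on the saucer's rim (contact force between scoop and stand above 0.3 N and angle between scoop's own z axis and vertical above 0.3 rad and horizontal distance between scoop_lip and stand below 0.074 m), for 0.2 s.
At the end, for the whole second after the job is handed in: all six marbles lie at rest in the saucer (centres within 66 mm of the stand's axis, at saucer height); the empty scoop lies flat and still on the table (level within 3 degrees, underside within 5 mm of the top) (horizontal distance between each of marble1, marble2, marble3, marble4, marble5, marble6 and stand below 0.066 m and height (world z) of each of marble1, marble2, marble3, marble4, marble5, marble6 above 0.085 m and linear speed of each of marble1, marble2, marble3, marble4, marble5, marble6 below 0.05 m/s and height (world z) of scoop below 0.005 m and angle between scoop's own z axis and vertical below 0.06 rad and linear speed of scoop below 0.02 m/s); the robot touches nothing.
It fails at once if a marble gets out of the scoop anywhere but into the saucer ((distance between marble1 and scoop above 0.085 m and horizontal distance between marble1 and stand above 0.085 m) or (distance between marble2 and scoop above 0.085 m and horizontal distance between marble2 and stand above 0.085 m) or (distance between marble3 and scoop above 0.085 m and horizontal distance between marble3 and stand above 0.085 m) or (distance between marble4 and scoop above 0.085 m and horizontal distance between marble4 and stand above 0.085 m) or (distance between marble5 and scoop above 0.085 m and horizontal distance between marble5 and stand above 0.085 m) or (distance between marble6 and scoop above 0.085 m and horizontal distance between marble6 and stand above 0.085 m)).
It fails at once if a marble out of the scoop moves faster than 1 m/s, as when it is dropped from a height or flung ((x of marble1 in the frame of scoop above 0.06 m and linear speed of marble1 above 1 m/s) or (x of marble2 in the frame of scoop above 0.06 m and linear speed of marble2 above 1 m/s) or (x of marble3 in the frame of scoop above 0.06 m and linear speed of marble3 above 1 m/s) or (x of marble4 in the frame of scoop above 0.06 m and linear speed of marble4 above 1 m/s) or (x of marble5 in the frame of scoop above 0.06 m and linear speed of marble5 above 1 m/s) or (x of marble6 in the frame of scoop above 0.06 m and linear speed of marble6 above 1 m/s)).
It fails at once if the scoop presses on the stand or its saucer with more than 15 N (contact force between scoop and stand above 15 N).
It fails at once if a bystander is moved by more than 20 mm (distance of any of bowl, squeeze_bottle, glass_jar, paint_tube, palette_knife, paint_brush from where it was at the start of the episode above 0.02 m).
It also fails if it takes over 67 s, if anything falls off the work surface, if the arm or the gripper's body presses on something with over 40 N, if the wrist force passes 120 N, or if a joint passes its speed limit or range.

## Working session

There is one attempt and no reset: what is moved stays moved. The work goes in short steps, Python scripts to look and compute and a shell command to move; the robot and the scene stay as the last step left them, time stands still between calls to the robot, and variables do not carry over. Pictures are saved under pics/ and viewed, at most 10 in all, crops included, and the job is handed in when it is done.

```bash
mkdir -p pics
python3 - <<'E'
from workcell import *
import cv2,numpy as np
s=read_state();print(s['time_s'],s['position'],np.round(s['ee_rot'],3).tolist(),s['ft_force'],s['finger_gap'])
for c in ['scene','top']:
    cv2.imwrite(f'pics/{c}1.png',get_image(c)[:,:,::-1])
    for t in ['stand','scoop','scoop_lip','scoop_grip']:
        print(c,t,[(np.round(d['xyz'],3).tolist(),round(d['conf'],2)) for d in spot_point(c,t)][:4])
for t in ['stand','scoop','bowl','squeeze_bottle','glass_jar','paint_tube','palette_knife','paint_brush']:
    print('search',t,[(np.round(d['xyz'],3).tolist(),round(d['conf'],2)) for d in search_frame('top',t)][:3])
print(read_state()['time_s'])
E
```

```text
0.0 [0.20942926 0.64101627 0.20710096] [[-0.951, 0.311, -0.0], [0.311, 0.951, -0.002], [-0.0, -0.002, -1.0]] [0.00500359 0.81419423 0.45642276] 0.08548882324130157
scene stand [([0.165, 0.322, 0.001], 0.84), ([0.447, 0.158, 0.002], 0.6)]
scene scoop [([0.523, -0.178, -0.006], 0.64)]
scene scoop_lip [([0.49, -0.141, 0.009], 0.91)]
scene scoop_grip [([0.585, -0.255, 0.038], 0.81), ([0.549, 0.019, -0.001], 0.47)]
top stand [([0.449, 0.158, 0.002], 0.98), ([0.165, 0.322, -0.002], 0.67), ([0.52, -0.181, -0.0], 0.22)]
top scoop []
top scoop_lip [([0.489, -0.14, 0.006], 0.63)]
top scoop_grip [([0.588, -0.256, 0.036], 0.66)]
search stand [([0.448, 0.156, 0.103], 0.72)]
search scoop [([0.534, -0.193, 0.005], 0.62)]
search bowl [([0.682, 0.166, 0.02], 0.63)]
search squeeze_bottle [([0.42, 0.367, 0.105], 0.93), ([0.761, -0.132, 0.006], 0.21)]
search glass_jar [([0.585, -0.462, 0.094], 0.57)]
search paint_tube []
search palette_knife [([0.757, -0.134, 0.002], 0.56)]
search paint_brush [([0.645, 0.374, 0.023], 0.61)]
0.9
```

View pics/scene1.png

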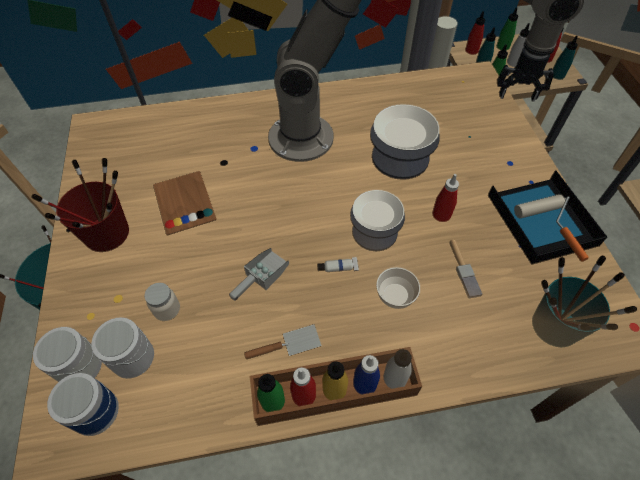

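View pics/top1.png

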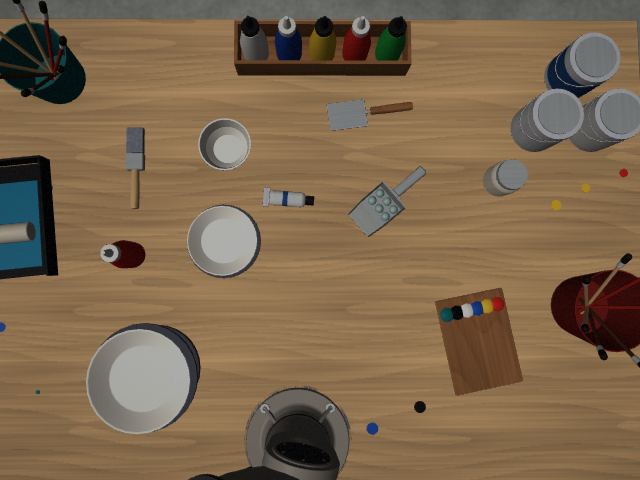

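The scene shows the scoop with its marbles at top-view pixel (378,207) and the smaller stand at (223,241). The bigger stand is at (143,378). The scoop's way to the stand passes only the low paint tube. Next I'll measure the rim by fitting a circle in both views.

```bash
cat > h.py <<'E'
from workcell import *
import cv2,numpy as np
from scipy.optimize import least_squares
def proj(c,P):
    k=get_calibration(c); return cv2.projectPoints(np.float64(P).reshape(-1,1,3),np.float64(k['rvec']),np.float64(k['tvec']),np.float64(k['mtx']),None)[0].reshape(-1,2)
E
python3 - <<'E'
from h import *
a=np.linspace(0,2*np.pi,200)
hulls={}
for c in ['top','scene']:
    im=cv2.imread(f'pics/{c}1.png'); hsv=cv2.cvtColor(im,cv2.COLOR_BGR2HSV)
    p=proj(c,[[.448,.157,.125]])[0].astype(int)
    for thr in (130,):
        m=((hsv[...,1]<40)&(hsv[...,2]>thr)).astype(np.uint8)
        n,l,st,_=cv2.connectedComponentsWithStats(m); i=l[p[1],p[0]]; print(c,p,hsv[p[1],p[0]],i,st[i])
        cn=cv2.findContours((l==i).astype(np.uint8),0,1)[0][0]; hulls[c]=cv2.convexHull(cn).reshape(-1,2).astype(float)
def circ(x,r=.075): return np.c_[x[0]+r*np.cos(a),x[1]+r*np.sin(a),np.full(200,x[2])]
def res(x,cs):
    o=[]
    for c in cs:
        q=proj(c,circ(x))[None].astype(np.float32).reshape(-1,1,2)
        o+=[cv2.pointPolygonTest(q,tuple(h),True) for h in hulls[c]]
    return np.array(o)
for cs in (['top'],['scene'],['top','scene']):
    r=least_squares(res,[.448,.157,.124],args=(cs,),diff_step=1e-3); print(cs,r.x,np.abs(r.fun).mean())
E
```

```text
top [220 241] [ 30   4 174] 36 [ 187  206   70   70 3169]
scene [376 206] [ 22  20 187] 20 [ 353  190   50   41 1423]
['top'] [0.45246068 0.16039046 0.09428565] 0.09869962243668691
['scene'] [0.43013286 0.16938648 0.08349877] 0.12038233599355878
['top', 'scene'] [0.45146018 0.15830275 0.11238978] 0.6251087249256029
```

```bash
python3 -m pendant '[[[0.3,0,0],0],[[0.6,0,0],0]]' 1 - | tail -c 600; python3 -c "
from h import *
print(get_calibration('wrist')); print(read_state()['position'])"
```

```text
time_s: 1.1
position: [0.1534, 0.6602, 0.2082]
ee_rot: [[-0.95, 0.313, 0.001], [0.313, 0.95, 0.0], [-0.0, 0.0, -1.0]]
ft_force: [-0.7, 0.9, 0.2]
finger_gap: 0.0855
gripper_force: 0.0
{'mtx': array([[353.97153158,   0.        , 319.57634075],
       [  0.        , 353.97153158, 236.85303711],
       [  0.        ,   0.        ,   1.        ]]), 'rvec': array([-2.33737533, -1.69039354, -0.25791577]), 'tvec': array([-0.67584654,  0.02011205,  0.39888027])}
[0.15338016 0.66021789 0.20822064]
```

Run:
```python
from h import *
a=np.linspace(0,2*np.pi,200)
hulls={}
for c in ['top','scene']:
    im=cv2.imread(f'pics/{c}1.png'); big=cv2.resize(im,None,fx=4,fy=4,interpolation=cv2.INTER_CUBIC); hsv=cv2.cvtColor(big,cv2.COLOR_BGR2HSV)
    p=(proj(c,[[.448,.157,.125]])[0]*4).astype(int)
    m=((hsv[...,1]<50)&(hsv[...,2]>125)).astype(np.uint8)
    n,l,st,_=cv2.connectedComponentsWithStats(m); i=l[p[1],p[0]]
    cn=cv2.findContours((l==i).astype(np.uint8),0,1)[0][0]; hulls[c]=(cv2.convexHull(cn).reshape(-1,2)-1.5)/4
def res(x):
    o=[]
    for c in hulls:
        P=np.c_[x[0]+x[3]*np.cos(a),x[1]+x[3]*np.sin(a),np.full(200,x[2])]
        q=proj(c,P).astype(np.float32).reshape(-1,1,2)
        o+=[cv2.pointPolygonTest(q,tuple(map(float,h)),True) for h in hulls[c]]
    return np.array(o)
r=least_squares(res,[.448,.157,.124,.075],diff_step=1e-3); print(r.x,np.abs(r.fun).mean())
# plan move to above scoop grip: rel to current pose in tool axes
s=read_state();R=s['ee_rot'];p=s['position']
d=R.T@(np.array([.5865,-.2555,.20])-p); print('shift units',d/.1)
```

```text
[0.45161948 0.15854381 0.1137865  0.07435952] 0.42086602310709453
shift units [-6.9821284  -7.33914293  0.08262196]
```

```bash
P="python3 -m pendant"
python3 -m pendant '[[[-0.5,0,-0.5],0],[[-1,-0.4,-0.9],0],[[-1,-0.8,-0.9],0]]' 1 >/dev/null
python3 -m pendant '[[[-0.4,-0.3,0],0],[[-0.8,-0.6,0],0],[[-1,-0.8,0],0]]' >/dev/null
python3 -m pendant '[[[-0.4,-0.3,0],0],[[-0.8,-0.6,0],0],[[-1,-0.8,0],0]]' >/dev/null
python3 -m pendant '[[[-0.4,-0.3,0],0],[[-0.8,-0.6,0],0],[[-1,-0.8,0],0]]' |head -2
python3 -m pendant '[[[-0.3,-0.4,0],0],[[-0.6,-0.8,0],0],[[-0.75,-1,0],0]]' >/dev/null
python3 -m pendant '[[[-0.3,-0.4,0],0],[[-0.6,-0.8,0],0],[[-0.75,-1,0],0]]' >/dev/null
python3 -m pendant '[[[-0.3,-0.4,0],0],[[-0.6,-0.8,0],0],[[-0.75,-1,0],0]]' >/dev/null
python3 -m pendant '[[[-0.2,-0.3,0.3],0.05],[[-0.4,-0.6,0.6],0.1],[[-0.4,-0.6,0.6],0.15],[[-0.4,-0.6,0.6],0.18],[[-0.4,-0.6,0.6],0.18],[[-0.4,-0.6,0.6],0.18]]'
python3 - <<'E'
from h import *
cv2.imwrite('pics/w1.png',get_image('wrist')[:,:,::-1])
for c in ['wrist','scene','top']:
  if c!='wrist': get_image(c)
  for t in ['scoop','scoop_lip','scoop_grip']:
    print(c,t,[(np.round(d['xyz'],4).tolist(),round(d['conf'],2)) for d in spot_point(c,t)][:3])
E
```

```text
time_s: 2.3
position: [0.4327, 0.247, 0.2911]
time_s: 3.8
position: [0.5706, -0.1733, 0.2308]
ee_rot: [[-0.639, 0.769, 0.0], [0.769, 0.639, 0.0], [-0.0, 0.0, -1.0]]
ft_force: [1.2, 0.4, 0.5]
finger_gap: 0.0859
gripper_force: 0.0
wrist scoop [([0.5194, -0.185, 0.0032], 0.69), ([0.5293, -0.2257, 0.0111], 0.64)]
wrist scoop_lip [([0.4895, -0.1455, 0.0113], 0.97)]
wrist scoop_grip [([0.5847, -0.2577, 0.0386], 0.89)]
scene scoop [([0.5253, -0.1789, -0.0031], 0.91)]
scene scoop_lip [([0.4893, -0.1422, 0.0087], 0.89), ([0.6298, 0.3794, -0.0026], 0.64)]
scene scoop_grip [([0.5858, -0.2552, 0.0385], 0.93)]
top scoop []
top scoop_lip []
top scoop_grip []
```

View pics/w1.png

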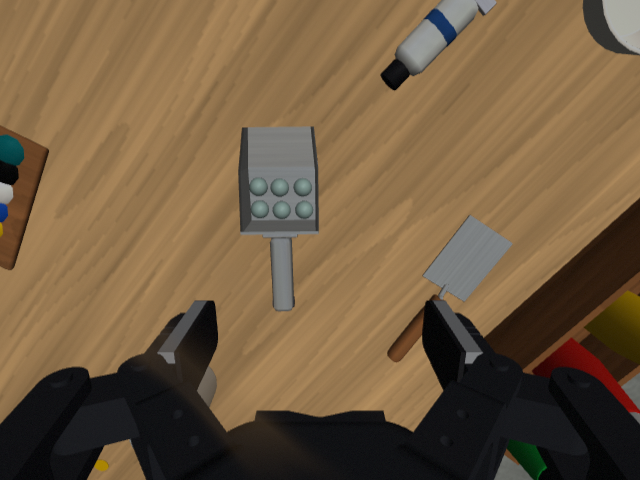

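Run:
```python
from h import *
s=read_state();R=s['ee_rot'];p=s['position']
u=np.array([-.647,.763,0]);g=np.array([.5858,-.2558,.0])
for back in (0,.01):
    print((R.T@(g-back*u+[0,0,.021]-p))/.1)
v=np.array([u[1],-u[0],0])  # lateral
for x,y,z in [(-.145,.011,.052),(-.145,-.011,.052),(-.059,.011,.052),(-.059,-.011,.052),(.05,.036,.009),(.05,-.036,.009)]:
    P=g+u*(x+.1)+v*(-y)+[0,0,z]; print(proj('wrist',[P])[0].round(1),(x,y))
```

```text
[-0.73194555 -0.40479026  2.09668169]
[-0.83197519 -0.40342994  2.09667768]
[273.  313.5] (-0.145, 0.011)
[293.1 313.2] (-0.145, -0.011)
[268.5 238.6] (-0.059, 0.011)
[290.  238.4] (-0.059, -0.011)
[244.5 127.3] (0.05, 0.036)
[313.2 126.3] (0.05, -0.036)
```

The wrist view shows the handle from (283,310) to (281,237) and the lip at row 127. The network positions reproject to within 1–3 px of that. All six marbles are at the back of the pan. Now I descend and grip.

```bash
python3 -m pendant '[[[-0.4,-0.2,0.2],0],[[-0.78,-0.4,0.5],0],[[-0.78,-0.4,0.9],0.003],[[-0.78,-0.4,0.9],0.003]]' 1 >/dev/null
python3 -m pendant '[[[0,0,0.4],0],[[0,0,0.8],0],[[0,0,0.8],0]]' >/dev/null
python3 -m pendant '[[[0,0,0.2],0],[[0,0,0.4],0],[[0,0,0.4],0]]'
python3 -m pendant '[[[0,0,0],0],[[0,0,0],0],[[0,0,0],0],[[0,0,0],0],[[0,0,0],0],[[0,0,0],0],[[0,0,0],0],[[0,0,0],0],[[0,0,0],0],[[0,0,0],0]]' -1 60
```

```text
time_s: 5.4
position: [0.5894, -0.2582, 0.0212]
ee_rot: [[-0.63, 0.777, -0.001], [0.777, 0.63, 0.001], [0.001, -0.0, -1.0]]
ft_force: [-0.2, -0.3, 0.5]
finger_gap: 0.0853
gripper_force: 0.0
time_s: 6.4
position: [0.5897, -0.2597, 0.0212]
ee_rot: [[-0.629, 0.778, 0.001], [0.778, 0.629, -0.001], [-0.001, 0.0, -1.0]]
ft_force: [-0.1, -0.2, 5.0]
finger_gap: 0.0192
gripper_force: 60.4
```

```bash
python3 -m pendant '[[[0,0,0],0],[[0,0,0],0],[[0,0,-0.02],0],[[0,0,-0.05],0],[[0,0,-0.1],0],[[0,0,-0.2],0],[[0,0,-0.3],0],[[0,0,-0.3],0],[[0,0,-0.3],0]]' - 120
python3 - <<'E'
from h import *
cv2.imwrite('pics/w2.png',get_image('wrist')[:,:,::-1])
for c in ['wrist','scene']:
  if c!='wrist': cv2.imwrite('pics/s2.png',get_image(c)[:,:,::-1])
  for t in ['scoop','scoop_lip','scoop_grip']:
    print(c,t,[(np.round(d['xyz'],4).tolist(),round(d['conf'],2)) for d in spot_point(c,t)][:2])
a=cv2.imread('pics/w2.png')[60:460,120:520];b=cv2.resize(cv2.imread('pics/s2.png')[220:320,210:310],(400,400),interpolation=2);cv2.imwrite('pics/c2.png',np.hstack([a,b]))
E
```

```text
time_s: 7.3
position: [0.5895, -0.2593, 0.0511]
ee_rot: [[-0.629, 0.777, 0.001], [0.777, 0.629, -0.0], [-0.001, 0.001, -1.0]]
ft_force: [-0.2, 0.2, -4.3]
finger_gap: 0.0175
gripper_force: 118.2
wrist scoop []
wrist scoop_lip [([0.546, -0.1777, 0.0395], 0.75)]
wrist scoop_grip [([0.5847, -0.2593, 0.0691], 0.88)]
scene scoop [([0.5256, -0.1771, 0.0226], 0.87)]
scene scoop_lip [([0.4914, -0.1431, 0.0332], 0.63)]
scene scoop_grip [([0.5832, -0.2542, 0.0654], 0.88)]
```

View pics/c2.png

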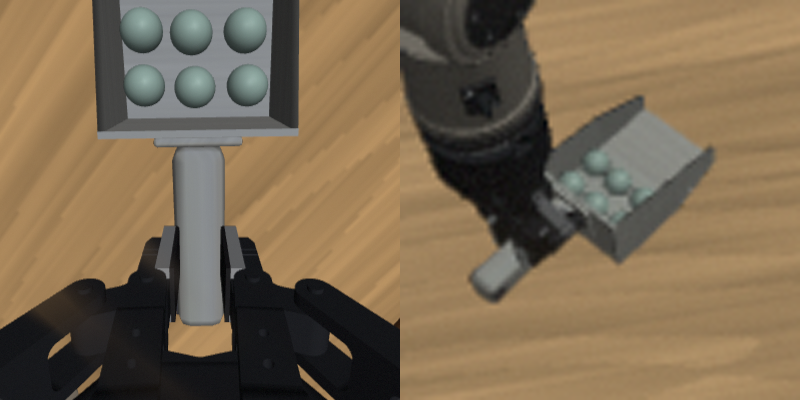

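The scoop is held level with all six marbles aboard. Now lift, then carry it gently to the stand.

```bash
python3 -m pendant '[[[0,0,-0.05],0],[[0,0,-0.15],0],[[0,0,-0.25],0],[[0,0,-0.37],0],[[0,0,-0.5],0],[[0,0,-0.62],0],[[0,0,-0.74],0],[[0,0,-0.84],0],[[0,0,-0.91],0],[[0,0,-0.95],0]]' >/dev/null
python3 -m pendant '[[[0.02,0.02,-0.08],0],[[0.07,0.05,-0.15],0],[[0.14,0.11,-0.22],0],[[0.22,0.17,-0.27],0],[[0.3,0.24,-0.29],0],[[0.39,0.3,-0.3],0],[[0.48,0.37,-0.3],0],[[0.57,0.44,-0.3],0],[[0.66,0.51,-0.3],0],[[0.75,0.58,-0.3],0]]' >/dev/null
python3 -m pendant '[[[0.09,0.07,0],0],[[0.18,0.14,0],0],[[0.27,0.21,0],0],[[0.36,0.28,0],0],[[0.45,0.35,0],0],[[0.54,0.42,0],0],[[0.63,0.49,0],0],[[0.72,0.56,0],0],[[0.8,0.62,0],0],[[0.87,0.67,0],0]]'
python3 -m pendant '[[[0.06,0.05,0],0],[[0.12,0.1,0],0],[[0.18,0.15,0],0],[[0.24,0.2,0],0],[[0.29,0.23,0],0],[[0.33,0.26,0],0],[[0.35,0.28,0],0],[[0.37,0.29,0],0],[[0.37,0.29,0],0],[[0.37,0.29,0],0]]'
python3 - <<'E'
from h import *
a=get_image('wrist')[:,:,::-1]; cv2.imwrite('pics/w3.png',a)
print([(np.round(d['xyz'],4).tolist(),round(d['conf'],2)) for t in ('scoop_lip','stand') for d in spot_point('wrist',t)][:3])
b=get_image('scene')[:,:,::-1]; cv2.imwrite('pics/s3.png',b)
for t in ['scoop','scoop_lip','scoop_grip','stand']:
    print(t,[(np.round(d['xyz'],4).tolist(),round(d['conf'],2)) for d in spot_point('scene',t)][:2])
c=get_image('top')[:,:,::-1]; cv2.imwrite('pics/t3.png',c)
for t in ['scoop_lip','scoop_grip','stand']:
    print(t,[(np.round(d['xyz'],4).tolist(),round(d['conf'],2)) for d in spot_point('top',t)][:2])
cv2.imwrite('pics/c3.png',np.hstack([cv2.resize(a[:,120:520],(400,480)),cv2.resize(b[170:290,280:380],(400,480),interpolation=2)]))
E
```

```text
time_s: 10.7
position: [0.5845, -0.0536, 0.1756]
ee_rot: [[-0.629, 0.777, 0.0], [0.777, 0.629, 0.0], [0.0, 0.0, -1.0]]
ft_force: [-0.4, 0.2, -3.7]
finger_gap: 0.0177
gripper_force: 118.3
time_s: 11.7
position: [0.5838, -0.008, 0.1757]
ee_rot: [[-0.629, 0.778, -0.0], [0.778, 0.629, -0.0], [-0.0, -0.0, -1.0]]
ft_force: [0.0, 0.0, -3.3]
finger_gap: 0.0175
gripper_force: 118.2
[([0.4904, 0.0602, 0.1673], 0.69), ([0.518, 0.0672, 0.1508], 0.64), ([0.5177, 0.0628, 0.1651], 0.49)]
scoop [([0.5198, 0.0742, 0.1468], 0.96)]
scoop_lip [([0.488, 0.1098, 0.1577], 0.67)]
scoop_grip [([0.5796, -0.0033, 0.1927], 0.65)]
stand [([0.4501, 0.1555, -0.001], 0.83), ([0.1662, 0.3203, 0.0025], 0.6)]
scoop_lip [([0.4855, 0.1138, 0.1534], 0.55)]
scoop_grip [([0.4492, 0.1582, 0.0046], 0.5)]
stand [([0.1633, 0.3219, -0.0007], 0.94), ([0.4491, 0.1591, 0.002], 0.85)]
```

View pics/c3.png

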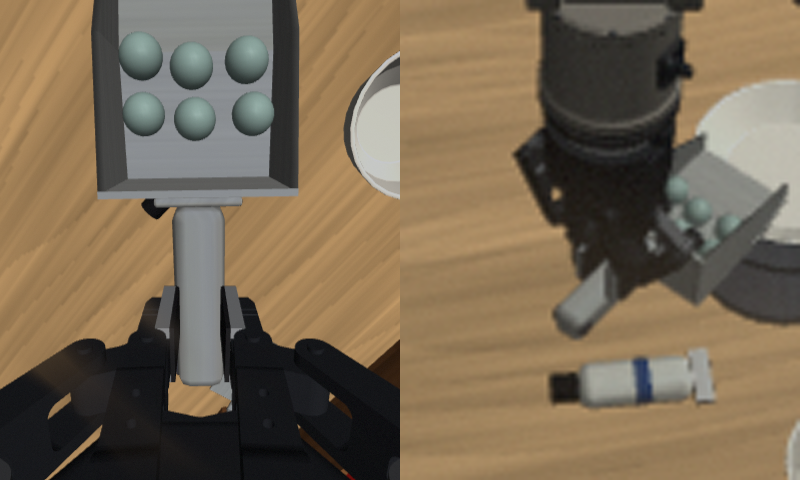

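```bash
python3 -m pendant '[[[0,0,0.03],0],[[0,0,0.08],0],[[0,0,0.14],0],[[0,0,0.2],0],[[0,0,0.25],0],[[0,0,0.29],0],[[0,0,0.3],0],[[0,0,0.3],0],[[0,0,0.3],0]]' | egrep 'pos|ft'
python3 -m pendant '[[[0,0,0.01],0],[[0,0,0.02],0],[[0,0,0.03],0],[[0,0,0.03],0]]' | egrep 'pos|ft'
python3 -m pendant '[[[0,0,0.01],0],[[0,0,0.02],0],[[0,0,0.03],0],[[0,0,0.03],0]]' | egrep 'pos|ft'
```

```text
position: [0.584, -0.0077, 0.1458]
ft_force: [0.8, 0.1, -3.5]
position: [0.5837, -0.0076, 0.1425]
ft_force: [0.4, 1.1, -3.5]
position: [0.5837, -0.0077, 0.1394]
ft_force: [-1.4, 0.7, -3.9]
```

```bash
python3 -m pendant '[[[0,0,0.01],0],[[0,0,0.02],0],[[0,0,0.02],0]]' | egrep 'pos|ft'
python3 -m pendant '[[[0,0,0.01],0],[[0,0,0.02],0],[[0,0,0.02],0]]' | egrep 'pos|ft'
python3 -m pendant '[[[0,0,0.01],0],[[0,0,0.01],0]]' | egrep 'pos|ft'
python3 -m pendant '[[[0,0,0.01],0],[[0,0,0.01],0]]' | egrep 'pos|ft'
python3 -m pendant '[[[0,0,0.01],0],[[0,0,0.01],0]]' | egrep 'pos|ft'
python3 -c "
from h import *
print(read_state()['wrist_torque'])"
```

```text
position: [0.5838, -0.0077, 0.1376]
ft_force: [0.3, -0.1, -3.7]
position: [0.5841, -0.0079, 0.1358]
ft_force: [0.1, -0.7, -1.9]
position: [0.5841, -0.0079, 0.1348]
ft_force: [0.5, -0.9, -0.4]
position: [0.5841, -0.0079, 0.1338]
ft_force: [1.8, -2.3, -0.9]
position: [0.5841, -0.0079, 0.1328]
ft_force: [1.7, -2.0, -0.5]
[-0.44467115 -0.31774383 -0.04082388]
```

```bash
python3 -m pendant '[[[0,0,0],0],[[0,0,0],0],[[0,0,0],0],[[0,0,0],0]]' | egrep 'pos|ft'
python3 -m pendant '[[[0,0,0],0],[[0,0,0],0],[[0,0,0],0],[[0,0,0],0]]' - 20 | egrep 'pos|ft|grip|gap'
python3 -m pendant '[[[0,0,-0.01],0],[[0,0,-0.02],0],[[0,0,-0.03],0],[[0,0,-0.03],0]]' | egrep 'pos|ft|grip'
python3 -m pendant '[[[0,0,-0.01],0],[[0,0,-0.02],0],[[0,0,-0.03],0],[[0,0,-0.03],0]]' | egrep 'pos|ft|grip'
python3 -c "
from h import *
print(read_state()['wrist_torque'])"
```

```text
position: [0.5839, -0.0077, 0.1327]
ft_force: [1.6, -2.2, 0.9]
position: [0.5839, -0.0077, 0.1327]
ft_force: [1.8, -2.2, 0.0]
finger_gap: 0.0177
gripper_force: 118.8
position: [0.5833, -0.0071, 0.1354]
ft_force: [0.5, 0.1, -2.0]
gripper_force: 118.5
position: [0.5836, -0.0077, 0.1386]
ft_force: [-0.2, -0.4, -3.0]
gripper_force: 118.3
[-0.2656951  -0.18315843 -0.00427057]
```

```bash
python3 -m pendant '[[[0,0,0.01],0],[[0,0,0.03],0],[[0,0,0.04],0],[[0,0,0.05],0],[[0,0,0.05],0],[[0,0,0.05],0]]' | egrep 'pos|ft|grip|gap'
python3 -m pendant '[[[0,0,0],0],[[0,0,0],0],[[0,0,0],0],[[0,0,0],0]]' -1 20 | egrep 'pos|ft|grip|gap'
```

```text
position: [0.5841, -0.0079, 0.1339]
ft_force: [1.1, -1.1, -0.6]
finger_gap: 0.0175
gripper_force: 118.7
position: [0.5839, -0.0076, 0.1337]
ft_force: [1.3, -1.9, -1.0]
finger_gap: 0.0174
gripper_force: 118.7
```

```bash
python3 -m pendant '[[[0,0,0],0],[[0,0,0],0],[[0,0,0],0]]' -0.56 20 | egrep 'ft|grip|gap'
python3 -m pendant '[[[0,0,0],0],[[0,0,0],0],[[0,0,0],0]]' -0.53 20 | egrep 'ft|grip|gap'
python3 -c "
from h import *
print(read_state()['wrist_torque'])"
```

```text
ft_force: [1.3, -1.5, -0.7]
finger_gap: 0.0192
gripper_force: 80.1
ft_force: [2.1, -2.3, -0.5]
finger_gap: 0.0202
gripper_force: 48.6
[-0.33821346 -0.2914466  -0.03120549]
```

```bash
python3 -m pendant '[[[0,0,0],0],[[0,0,0],0],[[0,0,0],0]]' -0.505 20 | egrep 'ft|grip|gap'
python3 -m pendant '[[[0,0,-0.01],0],[[0,0,-0.02],0],[[0,0,-0.02],0]]' | egrep 'pos|ft|grip'
python3 -m pendant '[[[0,0,-0.01],0],[[0,0,-0.02],0],[[0,0,-0.02],0]]' | egrep 'pos|ft|grip'
python3 -c "
from h import *
print(read_state()['wrist_torque'])"
python3 -m pendant '[[[0,0,-0.01],0],[[0,0,-0.02],0],[[0,0,-0.02],0]]' | egrep 'pos|ft|grip'
python3 -c "
from h import *
print(read_state()['wrist_torque'])"
```

```text
ft_force: [0.9, -1.2, -1.3]
finger_gap: 0.0214
gripper_force: 22.0
position: [0.5832, -0.0073, 0.1354]
ft_force: [0.9, 0.5, -1.6]
gripper_force: 21.8
position: [0.5836, -0.0075, 0.1376]
ft_force: [-0.5, -0.7, -1.9]
gripper_force: 21.7
[-0.11365539  0.00225274  0.03789399]
position: [0.5839, -0.0076, 0.1398]
ft_force: [-0.5, -0.0, -2.0]
gripper_force: 21.6
[-0.15176392 -0.06008665  0.0125309 ]
```

Releasing the grip a little lets the scoop pivot between the pads, with the lip loaded at about 1.3 N. I'll follow the arc about the rim and check as I go.

```bash
python3 -m pendant '[[[0.005,0,-0.01],0],[[0.01,0,-0.02],0],[[0.015,0,-0.03],0],[[0.02,0,-0.04],0],[[0.025,0,-0.05],0],[[0.03,0,-0.065],0],[[0.037,0,-0.082],0],[[0.037,0,-0.082],0]]' | egrep 'pos|ft|grip'
python3 -m pendant '[[[0.004,0,-0.01],0],[[0.009,0,-0.02],0],[[0.014,0,-0.035],0],[[0.018,0,-0.045],0],[[0.023,0,-0.055],0],[[0.028,0,-0.07],0],[[0.032,0,-0.08],0],[[0.037,0,-0.09],0],[[0.041,0,-0.1],0],[[0.046,0,-0.115],0]]' | egrep 'pos|ft|grip|time'
python3 - <<'E'
from h import *
print(read_state()['wrist_torque'])
b=get_image('scene')[:,:,::-1]; cv2.imwrite('pics/s4.png',b)
for t in ['scoop','scoop_lip','scoop_grip','marble1']:
    print(t,[(np.round(d['xyz'],4).tolist(),round(d['conf'],2)) for d in spot_point('scene',t)][:6])
a=get_image('wrist')[:,:,::-1]
cv2.imwrite('pics/c4.png',np.hstack([cv2.resize(a[:,120:520],(400,480)),cv2.resize(b[170:290,280:380],(400,480),interpolation=2)]))
E
```

```text
position: [0.5815, -0.0046, 0.1481]
ft_force: [-0.1, -0.5, -2.8]
gripper_force: 21.5
time_s: 21.4
position: [0.5785, -0.0012, 0.1594]
ft_force: [-0.5, 0.1, -3.7]
gripper_force: 21.2
[-0.09701113 -0.06687687 -0.03152237]
scoop [([0.5232, 0.0713, 0.118], 0.63)]
scoop_lip [([0.4913, 0.1119, 0.1164], 0.68)]
scoop_grip [([0.5795, -0.0002, 0.1753], 0.84)]
marble1 [([0.5123, 0.0823, 0.1305], 0.51), ([0.4902, 0.0622, 0.1338], 0.48), ([0.5289, 0.0985, 0.1336], 0.41)]
```

View pics/c4.png

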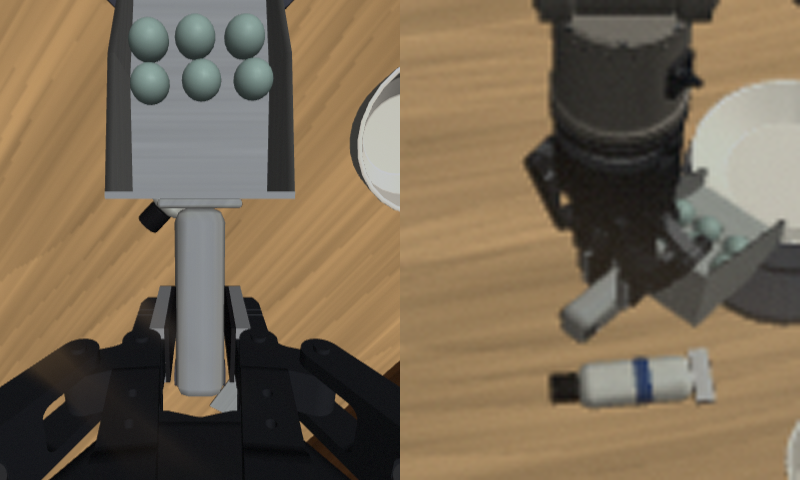

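At about 10° tilt all the marbles have moved up to the spout and are still aboard. Lip torque shows it is still supported. Continue.

```bash
python3 -m pendant '[[[0.005,0,-0.011],0],[[0.011,0,-0.022],0],[[0.017,0,-0.034],0],[[0.023,0,-0.045],0],[[0.028,0,-0.056],0],[[0.034,0,-0.068],0],[[0.04,0,-0.079],0],[[0.046,0,-0.09],0],[[0.051,0,-0.102],0],[[0.057,0,-0.113],0]]' | egrep 'pos|ft|grip|time'
python3 - <<'E'
from h import *
print(read_state()['wrist_torque'])
b=get_image('scene')[:,:,::-1]; cv2.imwrite('pics/s5.png',b)
for t in ['scoop','scoop_lip','scoop_grip','marble1']:
    print(t,[(np.round(d['xyz'],4).tolist(),round(d['conf'],2)) for d in spot_point('scene',t)][:6])
E
python3 -m pendant '[[[0.003,0,-0.005],0],[[0.006,0,-0.01],0],[[0.01,0,-0.016],0],[[0.013,0,-0.021],0],[[0.016,0,-0.026],0],[[0.02,0,-0.032],0],[[0.023,0,-0.037],0],[[0.026,0,-0.042],0],[[0.03,0,-0.048],0],[[0.033,0,-0.053],0]]' | egrep 'pos|ft|grip|time'
python3 - <<'E'
from h import *
print(read_state()['wrist_torque'])
b=get_image('scene')[:,:,::-1]; cv2.imwrite('pics/s6.png',b)
for t in ['scoop','scoop_lip','scoop_grip','marble1']:
    print(t,[(np.round(d['xyz'],4).tolist(),round(d['conf'],2)) for d in spot_point('scene',t)][:6])
E
```

```text
time_s: 22.7
position: [0.575, 0.0032, 0.1707]
ft_force: [-0.5, -0.5, -3.0]
gripper_force: 20.9
[-0.0838138  -0.08285338 -0.04430891]
scoop [([0.5242, 0.0704, 0.1187], 0.63)]
scoop_lip [([0.4916, 0.1099, 0.1191], 0.86), ([0.6264, 0.3787, -0.0018], 0.61)]
scoop_grip [([0.572, 0.0027, 0.1861], 0.76), ([0.52, 0.0701, 0.1189], 0.68), ([0.7605, -0.1713, -0.0028], 0.15)]
marble1 [([0.4384, 0.1626, 0.1057], 0.62), ([0.4639, 0.1754, 0.1071], 0.58), ([0.4397, 0.1797, 0.1066], 0.51), ([0.4363, 0.205, 0.1078], 0.43), ([0.4188, 0.1944, 0.1037], 0.42), ([0.4156, 0.1658, 0.11], 0.36)]
time_s: 23.95
position: [0.5729, 0.0058, 0.176]
ft_force: [0.0, 0.2, -2.6]
gripper_force: 20.8
[-0.07449464 -0.03792971 -0.00157334]
scoop [([0.5209, 0.0723, 0.1229], 0.68)]
scoop_lip [([0.4914, 0.1076, 0.1179], 0.9)]
scoop_grip [([0.5717, 0.0036, 0.1889], 0.93), ([0.42, 0.1697, 0.1115], 0.28)]
marble1 [([0.4642, 0.1738, 0.1097], 0.58), ([0.4378, 0.2053, 0.1069], 0.57), ([0.4209, 0.1956, 0.1098], 0.49), ([0.4192, 0.1706, 0.1085], 0.46), ([0.4423, 0.1816, 0.1028], 0.44), ([0.4411, 0.1634, 0.1052], 0.37)]
```

All six marbles lie in the saucer, at z ≈ 0.106. I'll loosen the grip slightly and tip past 17° with margin while staying on the rim.

```bash
python3 -m pendant '[[[0,0,0],0],[[0,0,0],0]]' -0.495 20 | egrep 'ft|grip'
python3 -m pendant '[[[0.014,0,-0.016],0],[[0.028,0,-0.031],0],[[0.042,0,-0.047],0],[[0.056,0,-0.062],0],[[0.07,0,-0.078],0],[[0.084,0,-0.093],0],[[0.098,0,-0.109],0],[[0.112,0,-0.124],0],[[0.126,0,-0.14],0],[[0.14,0,-0.155],0]]' | egrep 'pos|ft|grip|time'
python3 -m pendant '[[[0,0,0],0],[[0,0,0],0]]' | egrep 'ft|grip'
python3 -m pendant '[[[0,0,0],0],[[0,0,0],0]]' | egrep 'ft|grip'
python3 - <<'E'
from h import *
print(read_state()['wrist_torque'])
b=get_image('scene')[:,:,::-1]; cv2.imwrite('pics/s7.png',b)
for t in ['scoop','scoop_lip','scoop_grip','marble1']:
    print(t,[(np.round(d['xyz'],4).tolist(),round(d['conf'],2)) for d in spot_point('scene',t)][:6])
a=get_image('wrist')[:,:,::-1]
print([(np.round(d['xyz'],4).tolist(),round(d['conf'],2)) for d in spot_point('wrist','scoop_lip')][:6])
cv2.imwrite('pics/c7.png',np.hstack([cv2.resize(a[:,120:520],(400,480)),cv2.resize(b[170:290,300:400],(400,480),interpolation=2)]))
E
```

```text
ft_force: [-0.4, -0.3, -2.5]
gripper_force: 10.5
time_s: 25.4
position: [0.564, 0.0169, 0.1915]
ft_force: [0.7, -0.3, -1.9]
gripper_force: 10.3
ft_force: [0.1, -0.4, -1.1]
gripper_force: 10.3
ft_force: [0.0, 0.1, -2.4]
gripper_force: 10.2
[ 0.00204012 -0.06854419  0.02041635]
scoop [([0.5174, 0.0746, 0.1304], 0.62), ([0.4401, 0.1821, 0.108], 0.37)]
scoop_lip [([0.4925, 0.1075, 0.1185], 0.79)]
scoop_grip [([0.5642, 0.0155, 0.2047], 0.8)]
marble1 [([0.4375, 0.1615, 0.1081], 0.62), ([0.4247, 0.3839, -0.0022], 0.62), ([0.4402, 0.2025, 0.1079], 0.54), ([0.4181, 0.1713, 0.112], 0.52), ([0.422, 0.1946, 0.1085], 0.5), ([0.4398, 0.1826, 0.1045], 0.39)]
[([0.4899, 0.1091, 0.1176], 0.74)]
```

View pics/c7.png

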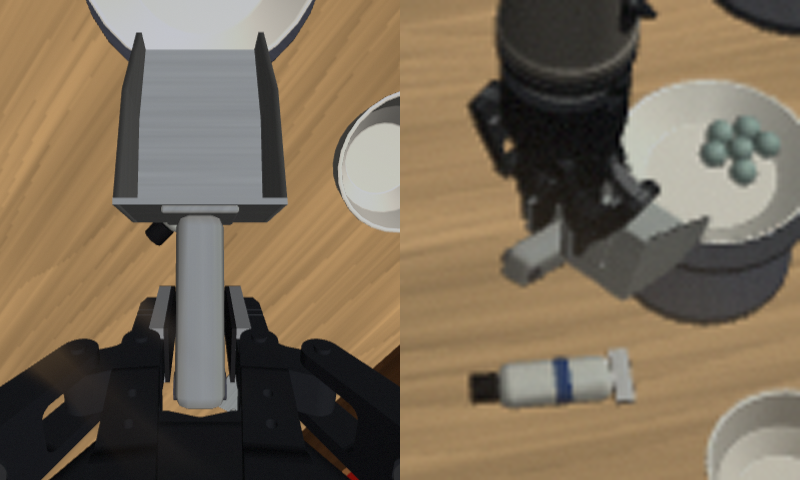

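The scoop is empty and tipped about 23°, with the lip just over the rim (picture (190,50) left, (705,220) right). All six marbles are clustered in the saucer. I'll push slightly further in and hold, to make the contact certain.

```bash
python3 -m pendant '[[[0.02,0,0],0],[[0.04,0,0],0],[[0.05,0,0.01],0],[[0.05,0,0.02],0],[[0.05,0,0.02],0],[[0.05,0,0.02],0]]' | egrep 'ft|grip|pos'
python3 -m pendant '[[[0,0,0],0],[[0,0,0],0]]' | egrep 'ft|grip'
python3 -m pendant '[[[0,0,0],0],[[0,0,0],0]]' | egrep 'ft|grip'
python3 - <<'E'
from h import *
print(read_state()['wrist_torque'])
for c in ('scene','top'):
  get_image(c)
  for t in ['scoop','scoop_lip','scoop_grip']:
    print(t,[(np.round(d['xyz'],4).tolist(),round(d['conf'],2)) for d in spot_point(c,t)][:6])
E
```

```text
position: [0.5609, 0.0207, 0.1894]
ft_force: [0.4, -0.5, -1.3]
gripper_force: 10.3
ft_force: [0.4, 0.8, -1.6]
gripper_force: 10.2
ft_force: [-0.1, 0.5, -1.6]
gripper_force: 10.2
[ 0.15492337  0.01720194 -0.04091089]
scoop [([0.5135, 0.079, 0.1277], 0.93), ([0.4394, 0.162, 0.1039], 0.67)]
scoop_lip [([0.487, 0.1121, 0.1141], 0.81)]
scoop_grip [([0.5616, 0.0192, 0.2044], 0.6), ([0.5156, 0.0781, 0.126], 0.19)]
scoop []
scoop_lip [([0.4213, 0.3792, -0.0007], 0.57)]
scoop_grip []
```

```bash
python3 -m pendant '[[[0,0,0],0],[[0,0,0],0],[[0,0,0],0],[[0,0,0],0]]' -1 60 | egrep 'ft|grip'
python3 -m pendant '[[[0,0,-0.05],0],[[0,0,-0.15],0],[[0,0,-0.3],0],[[0,0,-0.45],0],[[0,0,-0.6],0],[[0,0,-0.6],0]]' | egrep 'ft|grip|pos'
python3 -m pendant '[[[-0.15,-0.1,0],0],[[-0.35,-0.24,0],0],[[-0.6,-0.4,0],0],[[-0.8,-0.54,0],0],[[-1,-0.68,0],0]]' >/dev/null
python3 -m pendant '[[[-0.2,-0.14,0],0],[[-0.4,-0.27,0],0],[[-0.6,-0.4,0],0],[[-0.8,-0.54,0],0],[[-1,-0.68,0],0]]' >/dev/null
python3 -m pendant '[[[-0.15,-0.1,0],0],[[-0.3,-0.2,0],0],[[-0.3,-0.2,0.3],0],[[-0.3,-0.2,0.6],0],[[-0.3,-0.2,0.9],0],[[-0.3,-0.2,1],0],[[-0.3,-0.2,1],0]]' | egrep 'ft|grip|pos|time'
python3 - <<'E'
from h import *
for c in ('scene','wrist'):
  cv2.imwrite(f'pics/{c}8.png',get_image(c)[:,:,::-1])
  for t in ['scoop','scoop_lip','scoop_grip']:
    print(t,[(np.round(d['xyz'],4).tolist(),round(d['conf'],2)) for d in spot_point(c,t)][:2])
E
```

```text
ft_force: [-0.5, 0.7, -1.7]
gripper_force: 58.7
position: [0.5626, 0.0202, 0.2521]
ft_force: [-0.1, 0.3, -2.6]
gripper_force: 58.9
time_s: 30.25
position: [0.5833, -0.2559, 0.1478]
ft_force: [-0.8, 0.1, -3.4]
gripper_force: 59.1
scoop [([0.5394, -0.1998, 0.0811], 0.63)]
scoop_lip [([0.5113, -0.1666, 0.0721], 0.65), ([0.4222, 0.3812, 0.0002], 0.17)]
scoop_grip [([0.5845, -0.259, 0.1633], 0.84)]
scoop [([0.5398, -0.2068, 0.0861], 0.62), ([0.7604, -0.1721, -0.0048], 0.56)]
scoop_lip [([0.5164, -0.1667, 0.0709], 0.86)]
scoop_grip [([0.584, -0.2634, 0.1667], 0.81)]
```

```bash
python3 -m pendant '[[[0,0,0.2],0],[[0,0,0.4],0],[[0,0,0.55],0],[[0,0,0.62],0],[[0,0,0.65],0],[[0,0,0.65],0]]' | egrep 'ft|grip|pos'
python3 -m pendant '[[[0,0,0],0],[[0,0,0],0],[[0,0,0],0]]' -0.5 20 | egrep 'ft|grip'
python3 -m pendant '[[[0,0,0.03],0],[[0,0,0.06],0],[[0,0,0.09],0],[[0,0,0.12],0],[[0,0,0.15],0],[[0,0,0.18],0],[[0,0,0.21],0],[[0,0,0.24],0],[[0,0,0.27],0],[[0,0,0.3],0]]' | egrep 'ft|grip|pos'
python3 -m pendant '[[[0,0,0.03],0],[[0,0,0.06],0],[[0,0,0.09],0],[[0,0,0.12],0],[[0,0,0.15],0],[[0,0,0.18],0],[[0,0,0.21],0],[[0,0,0.24],0],[[0,0,0.26],0],[[0,0,0.28],0]]' | egrep 'ft|grip|pos|time'
python3 - <<'E'
from h import *
for c in ('scene','wrist'):
  cv2.imwrite(f'pics/{c}9.png',get_image(c)[:,:,::-1])
  for t in ['scoop','scoop_lip','scoop_grip']:
    print(t,[(np.round(d['xyz'],4).tolist(),round(d['conf'],2)) for d in spot_point(c,t)][:2])
E
```

```text
position: [0.5845, -0.2566, 0.0846]
ft_force: [-0.1, -0.8, -3.6]
gripper_force: 59.1
ft_force: [0.8, 0.1, -1.4]
gripper_force: 15.1
position: [0.5842, -0.2563, 0.0541]
ft_force: [2.0, -1.7, 1.0]
gripper_force: 15.5
time_s: 33.55
position: [0.5844, -0.2564, 0.0263]
ft_force: [2.3, -2.2, 2.0]
gripper_force: 15.8
scoop [([0.5235, -0.1795, -0.0001], 0.73)]
scoop_lip [([0.4922, -0.1386, 0.0077], 0.63), ([0.4183, 0.1705, 0.1116], 0.62)]
scoop_grip [([0.5817, -0.2571, 0.0434], 0.68), ([0.4398, 0.1808, 0.1041], 0.42)]
scoop [([0.5232, -0.1852, -0.0008], 0.6)]
scoop_lip []
scoop_grip [([0.5842, -0.2603, 0.0447], 0.9)]
```

Nearly flat. Lower the last 5 mm, open, and retreat straight up.

```bash
python3 -m pendant '[[[0,0,0.02],0],[[0,0,0.03],0],[[0,0,0.04],0],[[0,0,0.045],0],[[0,0,0.045],0]]' | egrep 'ft|grip|pos'
python3 -m pendant '[[[0,0,0],0],[[0,0,0],0],[[0,0,0],0],[[0,0,0],0],[[0,0,0],0],[[0,0,0],0],[[0,0,0],0],[[0,0,0],0]]' 0.5 | egrep 'ft|grip|gap'
python3 -m pendant '[[[0,0,-0.1],0],[[0,0,-0.3],0],[[0,0,-0.6],0],[[0,0,-1],0],[[0,0,-1],0]]' | egrep 'ft|pos|gap'
python3 -m pendant '[[[0,0,-0.4],0],[[0,0,-0.8],0],[[0,0,-0.8],0],[[0,0,-0.8],0],[[0,0,-0.8],0]]' | egrep 'ft|pos|time'
python3 - <<'E'
from h import *
w=get_image('wrist')[:,:,::-1]
for t in ['scoop','scoop_lip','scoop_grip']:
    print(t,[(np.round(d['xyz'],4).tolist(),round(d['conf'],2)) for d in spot_point('wrist',t)][:2])
b=get_image('top')[:,:,::-1]
print([(np.round(d['xyz'],4).tolist(),round(d['conf'],2)) for d in spot_point('top','marble1')])
cv2.imwrite('pics/c10.png',np.hstack([cv2.resize(w[:,120:520],(400,480)),cv2.resize(b[80:320,170:370],(400,480))]))
E
```

```text
position: [0.5846, -0.2566, 0.0224]
ft_force: [0.6, -0.9, 6.0]
gripper_force: 16.3
ft_force: [-0.3, -1.4, 0.1]
finger_gap: 0.0642
gripper_force: 0.0
position: [0.5875, -0.2587, 0.1281]
ft_force: [0.1, -0.3, 0.5]
finger_gap: 0.0641
time_s: 36.25
position: [0.5837, -0.2558, 0.2009]
ft_force: [-0.1, -0.6, -0.4]
scoop [([0.5209, -0.1787, -0.0007], 0.78)]
scoop_lip [([0.4898, -0.1411, 0.0063], 0.65)]
scoop_grip [([0.5838, -0.2581, 0.0435], 0.9)]
[([0.424, 0.1905, 0.1036], 0.65), ([0.4424, 0.2017, 0.1088], 0.63), ([0.4625, 0.1796, 0.1089], 0.6), ([0.4417, 0.1853, 0.1061], 0.6), ([0.4365, 0.1593, 0.1058], 0.53), ([0.4235, 0.1714, 0.1025], 0.45)]
```

View pics/c10.png

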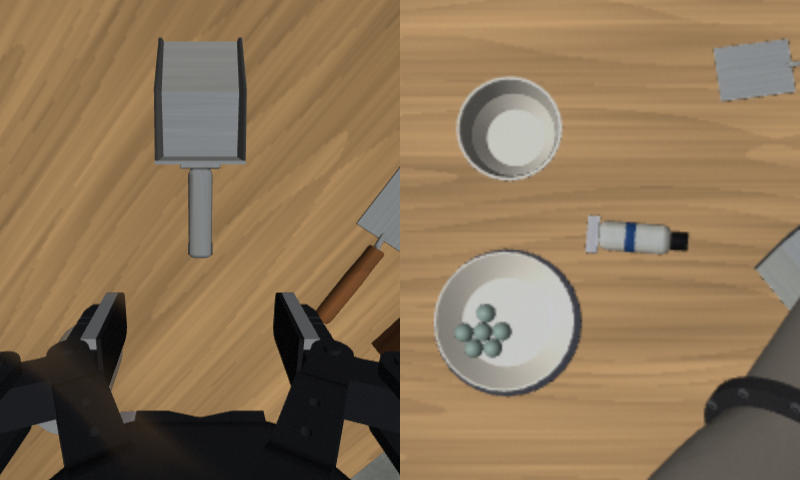

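The empty scoop lies flat at (200,150). The six marbles are still, clustered in the saucer at (483,330), and the bystanders shown here have not moved. Handing in.

```bash
python3 -c "
from workcell import *
print(hand_in())"
```

```text
the job is handed in; nothing more can be done
None
```

The job is handed in at about 36 s of the 67 s allowed: all six marbles lie in the smaller stand's saucer, the empty scoop is flat on the table, and the robot touches nothing; the judge's verdict was not reported back.

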